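# Bail down the tall jar and bring it round to the front of the carousel

## Task

On the cheese counter stands a turning carousel with four preserve jars. Swing the open wire bail of the tall jar up over its glass lid until it rests on the lid's crest; then turn the carousel until the tall jar stands squarely at the front, in line with the ticket holder of the stand. Finish with the gripper holding the carousel still there, so that the jar can be labelled: do not let go, and leave the cheese, tub and dish where they are.

Things in the scene. Friction and masses are not known exactly. Their poses are not given: they have to be found in the camera images.
- stand: Fixed wooden plinth under the carousel, 170 mm across, 34 mm high. Origin: centre of its underside, on the carousel's vertical turning axis. Its -x axis points to the front, where a sloping black ticket holder with a white card, 85 mm wide and 36 mm high, fixed to the plinth, juts out to 163 mm from the axis.
- carousel: Turning part: wooden disc 244 mm across, 12 mm thick, underside 35 mm above the table, 4 glass jars fixed on it 80 mm from the axis, 90 degrees apart: one tall with bail, three squat (62-70 mm, screw lids), all 68 mm across. Turns without end about its z; friction 0.06 N m, stays where left; 1.2 to 2.2 kg. Origin: on the axis, underside of the disc. Its -x axis points to the tall jar.
- handle (a point): Centre of the upright wooden loop handle on the carousel's axis, 225 mm above the table (the loop spans 204 to 246 mm, above all jars). 52 mm long along the carousel's x, 12 mm thick along its y, flat sides: can be pinched from above across its 12 mm. Turns with the carousel.
- tall_jar (a point): Top of the crest of the tall jar's glass lid, over the jar's middle, 80 mm from the turning axis, 176.5 mm above the table. The crest is 12 mm across; the lid around it is 66 mm across, its rim top 147 mm above the table, rising to 162 mm at the foot of the crest. Axes as the carousel's.
- bail (a joint): Angle (rad) of the tall jar's wire bail. 0: closed, upright, its sleeve on the lid's crest, against a stop. Positive: swung open, outwards from the carousel's axis (at most 1.3). Hinge line: level, square to the direction axis-to-jar, through the jar's middle, 133 mm above the table. Light friction (0.7 N at the sleeve); stays where it is left.
- bail_grip (a point): Middle of the wooden sleeve on the bail, a round bar 10 mm thick and 36 mm long, lying along this point's y, 50 mm from the hinge line; closed, it is 183 mm above the table and 80 mm from the carousel's axis. Two 3.6 mm wire legs, 73 mm apart, join it to the jar's neck.
- wheel: Bystander: small round cheese, 116 mm across, 48 mm high, loose on the table. Origin: centre of its underside.
- block: Bystander: block of cheese 110 x 70 x 45 mm, loose. Origin: centre of its underside.
- tub: Bystander: open plastic tub 160 x 110 x 60 mm, loose. Origin: centre of its underside.
- dish: Bystander: small white bowl, 100 mm across, 35 mm high, loose. Origin: centre of its underside.

How it is judged:
By the outcome, as a careful person would: the job done as asked, in the order asked, and still so for the second after the job is handed in, while the arm keeps its last pose, push and grip.
It also fails if it takes over 64 s, if anything falls off the work surface, if the arm or the gripper's body presses on something with over 40 N, if the wrist force passes 120 N, or if a joint passes its speed limit or range.

## Robot

A 6-joint arm with a two-finger parallel gripper is mounted at the origin on the work surface. World frame = base frame: x ahead of the robot, y to its left, z up, the work surface at z = 0. Lengths are in m, angles in rad, forces in N, time in s.
With the tool pointing down it reaches from about 0.25 to 0.725 m from the base axis. Payload 4 kg.
Tool frame: the origin (TCP) lies at the very end of the fingers, on their centre line; the grasp point (between the pads) lies 19 mm behind it; z points along the fingers, y is the line along which they close (so a half turn about z gives the same grasp; the last joint's range is limited). The gripper opens to 85 mm and grips with 20 to 120 N. Pads are 22 mm wide; open, the fingers measure 114 mm over their backs; the gripper's body (76 mm by 85 mm) begins 54 mm behind the grasp point. The pads swing forward as they close: fully open they stand 13 mm farther back than shut.
Start: joints at [1.231, 0.241, 0.005, 1.335, 0, 1.571], TCP at [0.167, 0.471, 0.231] pointing down, gripper open.
Joint ranges: [-2.72, 2.72], [-1.05, 1.87], [-1.09, 1.28], [-1.99, 2.15], [-1.42, 1.44], [-3.14, 3.14]. Speed limits (rad/s): [2.79, 2.79, 3.14, 3.14, 3.14, 3.14].

## Interface

Orientations are given as a unit quaternion [x, y, z, w].
In Python, from workcell import bot gives the robot as it stands.
- The arm moves only by the tool carry_out, never from a script. Its argument "increments" is one flat list of numbers, 5 for each row, row after row: the finger opening in cm, from 0 to 8.54, then the shift along the tool's x, y, z in cm, then the turn about the tool's z in rad. A call has exactly 5 rows; each row shifts and turns the commanded pose from where the row before left it, along the tool's axes as they then stand; what a row does not reach is not made up. A row lasts 1/8 s, in which the tool goes at most 62.5 mm and 10.7 degrees, less where a joint would pass 70% of its speed; a pose out of reach is approached as far as the arm can. A call with a gripper value outside its range is refused whole. The fingers move at their own pace and stop on an object; the grip force is fixed at half the most. Time passes only in rows, so rows that do not move let the fingers close, or fill a call up. It gives the time, the measured TCP pose, the force, the opening and the grip force at its end, in the units of the state.
- bot.get_obs(): the state, without advancing time (a new reading comes with each control period).
- bot.camera(name): name is "side" or "top"; returns a dict with "pixels" (420x560x3 uint8, blue, green, red), "range_z" (420x560 float32, m along the optical axis (not along the pixel's ray), 0 where there is no reading), "mtx" (3x3 intrinsics, pixels), "D" ([k1, k2, p1, p2, k3] as OpenCV has them; the pictures are not rectified), "eye" and "attitude" of the camera in the world. Camera axes: x right, y down, z forward; pixel columns grow to the right and rows downward; lengths in m; the calibration is good to about 2 mm. A picture is of the moment at which its call begins.
- bot.job_done(): hands the job in; it is judged then, once.
Trained networks look in a picture, given as the dict that the camera call returned (one of the last four; its "shot" number tells which), for a name from the list of things; names that differ only in an ending like _2 or _b are one class to them, and where a whole thing is asked for, a point or a joint stands for the part that bears it (a point fixed in the world has none). Each returns a list of dicts, best first, with "p" (0 to 1); they miss things now and then, are a little off and sometimes report something else, mostly with a low value. They report only what shows in the picture. A call takes as long as a camera call.
- bot.find_in(picture, name): "xyz" ([x, y, z] in m, in the coordinates of the camera as it stood for that picture, good to about 4 mm: the middle of the surface that is visible of it).
- bot.regions_of(picture, name): "mask" (420x560 bool, what is visible of it).
- bot.place_of(picture, name): "xyz" ([x, y, z] in m, in the coordinates of the camera as it stood for that picture, good to about 4 mm: a listed point, or the origin of a listed thing).
The state is a dict: "clock": time; "joint_pos": joint angles; "joint_vel": joint speeds; "tau": joint torques, N m; "eef_pos": TCP position; "tool_rot": TCP orientation; "ft_force": force on the tool from outside, world axes, zero at the start; "ft_torque": the same for the moment, N m; "grip_width": finger opening in m; "grasp_force": force on a finger pad.
Only numpy, scipy, OpenCV 4.12 (cv2) and the standard library are available. Lean on these libraries where they do the work, as an engineer would, in place of code of your own. Each camera call takes 0.05 s, during which the arm holds its last target. There are 200 camera calls.

## Working session

There is one attempt and no reset: what is moved stays moved. The work goes in short steps, Python scripts to look and compute and a tool call to move; the robot and the scene stay as the last step left them, time stands still between calls to the robot, and variables do not carry over. Pictures are saved under pics/ and viewed, at most 10 in all, crops included, and the job is handed in when it is done.

Besides the shell and the picture viewer there is one more tool, called as name(argument=value, ...) on one line, values as JSON. carry_out: Moves the arm, as the interface text tells. Its arguments: {"type":"object","properties":{"increments":{"type":"array","items":{"type":"number"}}},"required":["increments"]}

```bash
mkdir -p pics; cat > h.py <<'E'
import numpy as np, cv2
from scipy.spatial.transform import Rotation as R
from workcell import bot
def att(c):
    a=np.array(c["attitude"],float)
    return R.from_quat(a).as_matrix() if a.size==4 else a
def w(c,p): return att(c)@np.array(p)+np.array(c["eye"])
def show(names,c):
    for n in names:
        for r in bot.place_of(c,n)[:2]: print(n,np.round(w(c,r["xyz"]),4),round(r["p"],2))
E
python3 - <<'E'
from h import *
print(bot.get_obs())
for k in ("top","side"):
    c=bot.camera(k); cv2.imwrite(f"pics/{k}0.png",c["pixels"]); print(k,c["eye"],c["attitude"])
    show(["stand","carousel","handle","tall_jar","bail_grip","wheel","block","tub","dish"],c)
E
```

```text
{'clock': 0.0, 'joint_pos': array([1.23103705e+00, 2.41423790e-01, 3.74241805e-03, 1.33520391e+00,
       1.31683022e-05, 1.57079672e+00]), 'joint_vel': array([-0.00127877, -0.00119853,  0.00208159, -0.0014474 ,  0.00019326,
       -0.00145567]), 'tau': array([ 1.18375327e-03, -3.72319257e+01,  2.52407616e+01,  1.70096022e-02,
        5.63464948e-05, -8.65400295e-06]), 'eef_pos': array([0.16641794, 0.47082929, 0.2304145 ]), 'tool_rot': array([ 1.69063833e-01,  9.85604550e-01, -1.02832753e-03, -1.83072121e-04]), 'ft_force': array([ 0.60445121,  0.00338437, -0.07741292]), 'ft_torque': array([-0.00572462,  0.00862627, -0.00632011]), 'grasp_force': 0.0, 'grip_width': 0.08527283986897723}
top [ 0.35549022 -0.01849376  1.40029897] [ 0.70532505 -0.70502601  0.04316752 -0.05992888]
stand [ 0.5379  0.0046 -0.0017] 0.66
handle [ 0.5384 -0.0022  0.2262] 0.56
handle [ 7.045e-01  3.672e-01 -3.000e-04] 0.18
tall_jar [0.5349 0.0818 0.1798] 0.81
wheel [0.4845 0.3693 0.0006] 0.68
block [ 0.4086 -0.3592 -0.0022] 0.9
block [0.5279 0.1187 0.1654] 0.69
tub [ 0.6544 -0.3571  0.0009] 0.95
dish [7.036e-01 3.656e-01 2.000e-04] 0.89
dish [ 6.544e-01 -3.566e-01 -2.000e-04] 0.23
side [ 0.04999949 -0.6825596   0.912287  ] [ 0.86235991 -0.29806794  0.12223776 -0.39057498]
stand [ 0.538 -0.005  0.001] 0.56
carousel [5.362e-01 1.000e-04 3.250e-02] 0.91
handle [ 0.5362 -0.0007  0.2243] 0.94
tall_jar [0.5298 0.0769 0.1781] 0.86
bail_grip [0.5266 0.1137 0.1673] 0.56
wheel [0.4848 0.3649 0.0024] 0.86
block [ 0.4041 -0.3547 -0.0023] 0.64
block [0.4852 0.3649 0.001 ] 0.32
tub [ 0.6529 -0.3528 -0.0028] 0.59
dish [0.7021 0.3659 0.0016] 0.82
```

View pics/top0.png

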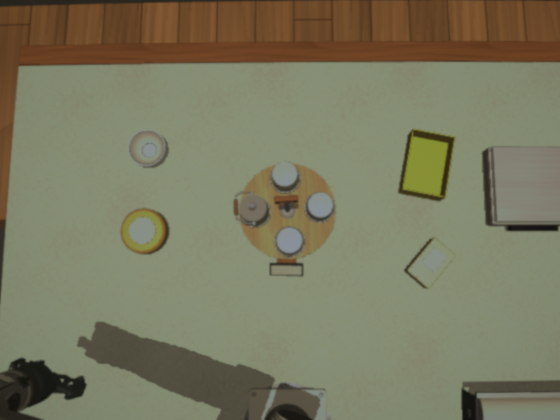

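View pics/side0.png

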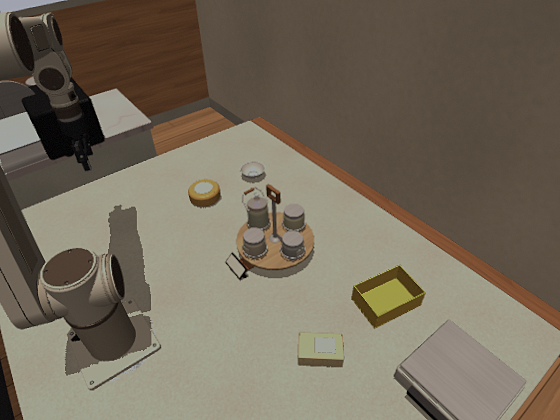

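The top view shows the tall jar on the left (+y) at px (252,209), with the bail open outwards at (236,207). The ticket holder is at (286,269), facing the robot. I'll measure the front direction, the jar direction and the bail from depth.

```bash
cat >> h.py <<'E'
def cloud(c):
    h,wd=c["range_z"].shape
    u,v=np.meshgrid(np.arange(wd),np.arange(h))
    n=cv2.undistortPoints(np.stack([u,v],-1).reshape(-1,1,2).astype(np.float64),np.array(c["mtx"]),np.array(c["D"])).reshape(-1,2)
    z=c["range_z"].reshape(-1,1)
    P=np.hstack([n*z,z])@att(c).T+np.array(c["eye"])
    P[z[:,0]==0]=np.nan
    return P.reshape(h,wd,3)
def rect(P,what):
    (cx,cy),s,a=cv2.minAreaRect((P[:,:2]*1000).astype(np.float32)); print(what,len(P),np.round([cx,cy,*s,a],1),np.round(P.mean(0),4))
E
python3 - <<'E'
from h import *
for k in ("top","side"):
    c=bot.camera(k); P=cloud(c); X,Y,Z=np.moveaxis(P,-1,0)
    r=np.hypot(X-.537,Y)
    rect(P[(X>.35)&(X<.425)&(abs(Y)<.09)&(Z>.008)&(r>.128)],k+" ticket")
    rect(P[(r<.045)&(Z>.195)&(Z<.26)],k+" handle")
    d=P[(r<.13)&(Z>.038)&(Z<.056)]; rect(d,k+" disc"); print(cv2.minEnclosingCircle((d[:,:2]*1000).astype(np.float32)))
    for n in ("bail_grip","tall_jar"):
        for q in bot.find_in(c,n)[:1]: print(n,w(c,q["xyz"]),q["p"])
    m=P[(abs(X-.53)<.03)&(Y>.1)&(Y<.14)&(Z>.15)]; rect(m,k+" bail") if len(m) else 0
im=bot.camera("top")["pixels"]; cv2.imwrite("pics/c1.png",cv2.resize(im[150:290,220:350],None,fx=4,fy=4))
E
```

```text
top ticket 444 [3.837e+02 4.300e+00 5.550e+01 1.268e+02 1.000e-01] [0.3912 0.0059 0.0243]
top handle 191 [535.9   2.3  12.7  51.3   4. ] [0.5344 0.0017 0.2372]
top disc 3994 [5.352e+02 1.000e-01 2.409e+02 2.387e+02 2.000e-01] [ 0.5302 -0.0016  0.0473]
((536.1643676757812, 2.054933547973633), 121.94747924804688)
bail_grip [0.52610259 0.11977763 0.1691468 ] 0.47
top bail 141 [529.8 111.3  58.1  20.    1.5] [0.5295 0.112  0.1636]
side ticket 298 [ 3.907e+02 -2.000e-01  8.790e+01  3.220e+01  8.810e+01] [ 0.3904 -0.002   0.0249]
side handle 190 [535.6  -4.2  13.1  52.    4.6] [ 0.534  -0.0069  0.2274]
side disc 1680 [536.3  -8.1 234.  244.   80.6] [ 0.5193 -0.0305  0.0477]
((536.3341064453125, -2.450587749481201), 122.92596435546875)
bail_grip [0.51839774 0.11063818 0.16544056] 0.58
tall_jar [ 0.52337523 -0.02036596  0.07913616] 0.59
side bail 50 [529.6 108.7  18.5  57.3  80. ] [0.5283 0.1105 0.1671]
```

View pics/c1.png

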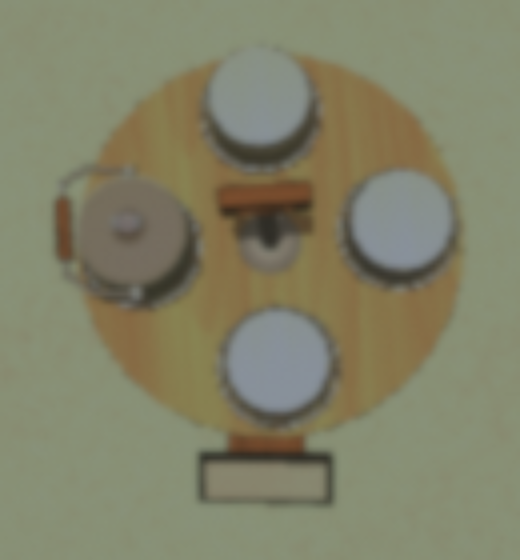

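```bash
cat >> h.py <<'E'
def plan(target,yaw_deg,n,grip):
    "rows to bring TCP to target with tool y at world angle yaw_deg (mod 180)"
    o=bot.get_obs(); Rm=R.from_quat(o["tool_rot"]); p=np.array(o["eef_pos"])
    y=Rm.as_matrix()[:,1]; cur=np.degrees(np.arctan2(y[1],y[0]))
    d=(yaw_deg-cur+90)%180-90; t=round(-np.radians(d)/n,3)
    print("pos",p.round(4),"yaw",cur.round(2),"j6",o["joint_pos"][5].round(2),"F",o["ft_force"].round(1))
    s=(np.array(target)-p)/n
    for i in range(n):
        print([grip,*np.round(100*Rm.inv().apply(s),2),t]); Rm=Rm*R.from_euler("z",t)
E
python3 - <<'E'
from h import *
c=bot.camera("top"); P=cloud(c); im=c["pixels"].astype(int)
sub=np.zeros(im.shape[:2],bool); sub[258:282,262:310]=1
X,Y,Z=np.moveaxis(P,-1,0); m=sub&(Z>.008)&(X<.42)
hsv=cv2.cvtColor(c["pixels"],cv2.COLOR_BGR2HSV)
print(im[269,286],im[275,300],im[290,286])
card=sub&(im.min(2)>95)&(im[...,1]-im[...,2]<5)
rect(P[card],"card")
for lo,hi in((.374,.382),(.382,.39),(.39,.4)):
    q=m&(X>lo)&(X<hi)&(Z<.05); print(lo,Y[q].min(),Y[q].max())
plan((0.525,0.160,0.230),4,10,0)
E
```

```text
[110 132 136] [76 93 91] [117 143 135]
card 234 [396.6  -4.8  45.9  88.9   0. ] [0.3892 0.004  0.0239]
0.374 -0.036277666384343016 0.04705424055447213
0.382 -0.03630833523290959 0.047118108049297946
0.39 -0.03613869944770451 0.046787850625015184
pos [0.1666 0.4714 0.2313] yaw 70.53 j6 1.57 F [-0.2 -0.9 -0.8]
[0, np.float64(-4.42), np.float64(-1.74), np.float64(0.01), np.float64(0.116)]
[0, np.float64(-4.59), np.float64(-1.22), np.float64(0.01), np.float64(0.116)]
[0, np.float64(-4.7), np.float64(-0.68), np.float64(0.01), np.float64(0.116)]
[0, np.float64(-4.75), np.float64(-0.13), np.float64(0.01), np.float64(0.116)]
[0, np.float64(-4.73), np.float64(0.42), np.float64(0.01), np.float64(0.116)]
[0, np.float64(-4.65), np.float64(0.96), np.float64(0.01), np.float64(0.116)]
[0, np.float64(-4.51), np.float64(1.49), np.float64(0.01), np.float64(0.116)]
[0, np.float64(-4.3), np.float64(2.01), np.float64(0.01), np.float64(0.116)]
[0, np.float64(-4.04), np.float64(2.49), np.float64(0.01), np.float64(0.116)]
[0, np.float64(-3.73), np.float64(2.94), np.float64(0.01), np.float64(0.116)]
```

carry_out(increments=[0, -4.4, -1.75, 0, 0.116, 0, -4.6, -1.2, 0, 0.116, 0, -4.7, -0.7, 0, 0.116, 0, -4.75, -0.15, 0, 0.116, 0, -4.7, 0.4, 0, 0.116])

```text
clock: 2.02
eef_pos: [0.3464, 0.3145, 0.2315]
tool_rot: [0.446, 0.895, 0.0, 0.0]
ft_force: [-0.1, 0.3, -0.4]
grip_width: -0.0
grasp_force: 0.0
```

carry_out(increments=[0, -4.65, 0.95, 0, 0.116, 0, -4.5, 1.5, 0, 0.116, 0, -4.3, 2.0, 0, 0.116, 0, -4.0, 2.5, 0, 0.116, 0, -3.7, 2.9, 0, 0.116])

```text
clock: 2.65
eef_pos: [0.525, 0.1593, 0.2314]
tool_rot: [0.683, 0.73, 0.0, 0.0]
ft_force: [0.8, 1.0, 1.1]
grip_width: -0.0001
grasp_force: 0.0
```

carry_out(increments=[0, 0, 0, 0, 0, 0, 0, 0, 0, 0, 0, 0, 0, 0, 0, 0, 0, 0, 0, 0, 0, 0, 0, 0, 0])

```text
clock: 3.28
eef_pos: [0.5234, 0.1611, 0.2315]
tool_rot: [0.681, 0.732, 0.0, 0.0]
ft_force: [-0.4, -0.5, -0.1]
grip_width: -0.0001
grasp_force: 0.0
```

```bash
python3 - <<'E'
from h import *
plan((0.525,0.160,0.160),4,3,0)
c=bot.camera("side"); show(["bail_grip","tall_jar","handle"],c); cv2.imwrite("pics/s1.png",cv2.resize(c["pixels"][120:290,180:360],None,fx=3,fy=3))
E
```

```text
pos [0.5234 0.1611 0.2315] yaw 4.15 j6 1.8 F [-0.4 -0.5 -0.1]
[0, np.float64(-0.04), np.float64(0.05), np.float64(2.38), np.float64(0.001)]
[0, np.float64(-0.04), np.float64(0.05), np.float64(2.38), np.float64(0.001)]
[0, np.float64(-0.04), np.float64(0.05), np.float64(2.38), np.float64(0.001)]
bail_grip [0.5246 0.1167 0.1665] 0.39
tall_jar [0.5269 0.0744 0.1743] 0.92
handle [5.347e-01 5.000e-04 2.231e-01] 0.98
```

View pics/s1.png

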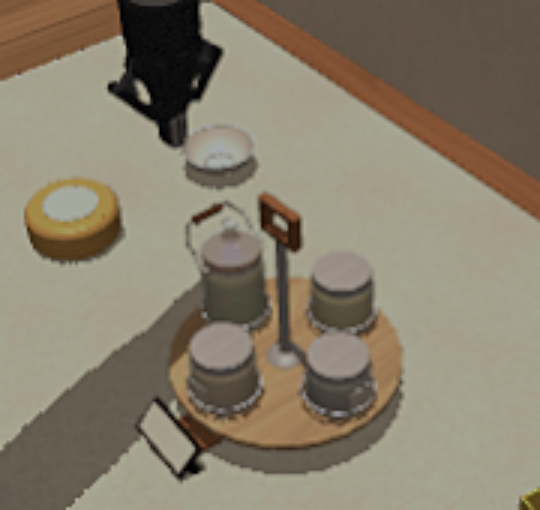

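The picture shows the bail open, its sleeve at crop (207,214), with the closed fingers outside it at (172,140). I'll go down outside the sleeve.

carry_out(increments=[0, 0, 0.15, 2.5, 0, 0, 0, 0.15, 2.5, 0, 0, 0, 0, 2.4, 0, 0, -0.5, 0, 0, 0, 0, -0.5, 0, 0, 0])

```text
clock: 4.1
eef_pos: [0.528, 0.1504, 0.1582]
tool_rot: [0.682, 0.732, 0.0, 0.0]
ft_force: [0.1, -0.7, 0.6]
grip_width: -0.0001
grasp_force: 0.0
```

carry_out(increments=[0, -0.5, 0, 0, 0, 0, -0.5, 0, 0, 0, 0, -0.4, 0, 0, 0, 0, 0, 0, 0, 0, 0, 0, 0, 0, 0])

```text
clock: 4.72
eef_pos: [0.5285, 0.1367, 0.1573]
tool_rot: [0.682, 0.732, 0.0, -0.0]
ft_force: [-0.7, -0.5, 1.0]
grip_width: 0.0002
grasp_force: 0.0
```

carry_out(increments=[0, -0.45, 0, 0, 0, 0, -0.4, 0, -0.4, 0, 0, -0.4, 0, -0.4, 0, 0, -0.4, 0, -0.3, 0, 0, -0.4, 0, -0.2, 0])

```text
clock: 5.35
eef_pos: [0.5301, 0.1161, 0.1708]
tool_rot: [0.682, 0.732, 0.0, 0.0]
ft_force: [-0.8, 2.3, 2.1]
grip_width: -0.0001
grasp_force: 0.9
```

carry_out(increments=[0, -0.4, 0, -0.25, 0, 0, -0.4, 0, -0.2, 0, 0, -0.3, 0, -0.2, 0, 0, -0.3, 0, -0.2, 0, 0, 0, 0, 0, 0])

```text
clock: 5.98
eef_pos: [0.5311, 0.1018, 0.179]
tool_rot: [0.682, 0.732, -0.0, 0.0]
ft_force: [0.8, -0.1, -0.5]
grip_width: 0.0
grasp_force: 0.0
```

```bash
python3 - <<'E'
from h import *
o=bot.get_obs(); print(o["eef_pos"],o["ft_force"])
c=bot.camera("side"); show(["bail_grip","tall_jar","handle"],c); cv2.imwrite("pics/s2.png",cv2.resize(c["pixels"][140:280,200:340],None,fx=4,fy=4))
E
```

```text
[0.53105339 0.10183559 0.17896869] [ 0.7661992  -0.06917753 -0.54951428]
bail_grip [0.5284 0.085  0.1829] 0.49
tall_jar [0.5287 0.0756 0.1743] 0.65
handle [ 0.5354 -0.0036  0.2225] 0.97
```

View pics/s2.png

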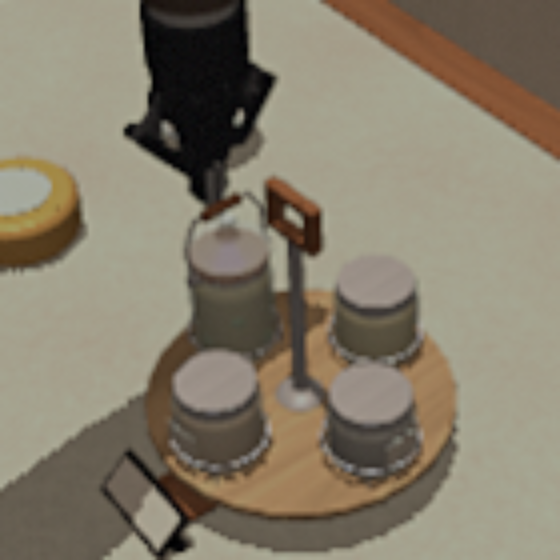

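The picture shows the sleeve at crop (221,207), nearly over the crest at (228,230), with the finger behind it. I'll push in small steps until I feel the stop.

carry_out(increments=[0, -0.2, 0, -0.05, 0, 0, -0.15, 0, 0, 0, 0, -0.15, 0, 0, 0, 0, -0.1, 0, 0, 0, 0, 0, 0, 0, 0])

```text
clock: 6.8
eef_pos: [0.5315, 0.0961, 0.1793]
tool_rot: [0.682, 0.732, 0.0, 0.0]
ft_force: [0.5, -0.1, -0.2]
grip_width: 0.0001
grasp_force: 0.2
```

carry_out(increments=[0, -0.1, 0, 0, 0, 0, -0.1, 0, 0, 0, 0, -0.1, 0, 0, 0, 0, -0.05, 0, 0, 0, 0, 0, 0, 0, 0])

```text
clock: 7.42
eef_pos: [0.5315, 0.0953, 0.1794]
tool_rot: [0.681, 0.732, 0.002, -0.002]
ft_force: [-0.8, 7.2, 1.9]
grip_width: 0.0
grasp_force: 4.1
```

The force jumped to 7 N at r≈95 mm, which is the stop. I'll back off outwards, then rise.

carry_out(increments=[0, 0.8, 0, 0, 0, 0, 1.5, 0, 0, 0, 0, 1.0, 0, -3.0, 0, 4, 0, 0, -4.0, 0, 8.5, 0, 0, -4.0, 0])

```text
clock: 8.05
eef_pos: [0.529, 0.1262, 0.2902]
tool_rot: [0.681, 0.732, -0.001, 0.0]
ft_force: [0.4, 0.7, 0.0]
grip_width: 0.0357
grasp_force: 0.0
```

```bash
python3 - <<'E'
from h import *
for k in("side","top"):
    c=bot.camera(k); show(["bail_grip","tall_jar","handle"],c)
    P=cloud(c); X,Y,Z=np.moveaxis(P,-1,0); r=np.hypot(X-.536,Y)
    rect(P[(r<.045)&(Z>.195)&(Z<.25)],k+" handle")
    if k=="side": cv2.imwrite("pics/s3.png",cv2.resize(c["pixels"][140:280,200:340],None,fx=4,fy=4))
plan((0.536,0.0,0.29),4,3,8.5)
E
```

```text
bail_grip [0.5289 0.0788 0.182 ] 0.46
bail_grip [ 0.5362 -0.0019  0.0018] 0.4
tall_jar [0.5304 0.0771 0.173 ] 0.69
handle [ 0.5347 -0.0019  0.2213] 0.74
handle [0.529  0.0781 0.1813] 0.28
side handle 190 [536.5  -4.1  14.5  53.    3.2] [ 0.5341 -0.0067  0.2273]
bail_grip [0.5298 0.0822 0.182 ] 0.69
tall_jar [0.5362 0.0828 0.1786] 0.91
handle [ 5.374e-01 -2.000e-04  2.241e-01] 0.63
top handle 187 [536.2   2.3  12.7  51.3   4.1] [0.5343 0.0018 0.2368]
pos [0.5285 0.1256 0.2877] yaw 4.07 j6 1.73 F [0.3 0.2 0.2]
[8.5, np.float64(-4.19), np.float64(-0.05), np.float64(-0.07), np.float64(0.0)]
[8.5, np.float64(-4.19), np.float64(-0.05), np.float64(-0.07), np.float64(0.0)]
[8.5, np.float64(-4.19), np.float64(-0.05), np.float64(-0.07), np.float64(0.0)]
```

View pics/s3.png

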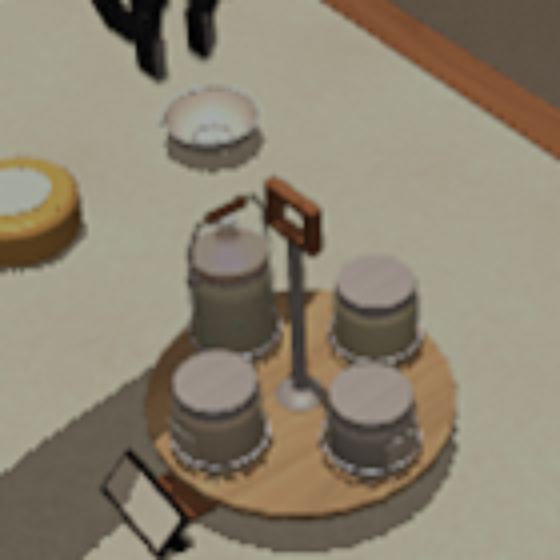

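The sleeve at crop (226,209) is now over the lid crest, so the bail is closed. Next is the handle.

carry_out(increments=[8.5, -4.2, -0.05, 0, 0, 8.5, -4.2, -0.05, 0, 0, 8.5, -4.2, -0.05, 0, 0, 8.5, 0, 0, 0, 0, 8.5, 0, 0, 2.0, 0])

```text
clock: 9.07
eef_pos: [0.5374, -0.0002, 0.2697]
tool_rot: [0.682, 0.731, 0.001, 0.001]
ft_force: [0.5, 0.2, -0.6]
grip_width: 0.0848
grasp_force: 0.0
```

carry_out(increments=[8.5, 0, 0, 2.0, 0, 8.5, 0, 0, 2.0, 0, 8.5, 0, 0, 2.0, 0, 8.5, 0, 0, 0, 0, 8.5, 0, 0, 0, 0])

```text
clock: 9.7
eef_pos: [0.5369, 0.0004, 0.2097]
tool_rot: [0.681, 0.732, 0.0, 0.0]
ft_force: [0.5, -0.3, 0.2]
grip_width: 0.0847
grasp_force: 0.0
```

carry_out(increments=[0, 0, 0, 0, 0, 0, 0, 0, 0, 0, 0, 0, 0, 0, 0, 0, 0, 0, 0, 0, 0, 0, 0, 0, 0])

```text
clock: 10.32
eef_pos: [0.5363, -0.0002, 0.2096]
tool_rot: [0.682, 0.732, -0.0, -0.0]
ft_force: [-3.4, -0.7, 3.1]
grip_width: 0.0107
grasp_force: 59.9
```

carry_out(increments=[0, 0, 0, 0, 0, 0, 0, 0, 0, 0, 0, 0, 0, 0, 0, 0, 0, 0, 0, 0, 0, 0, 0, 0, 0])

```text
clock: 10.95
eef_pos: [0.5363, -0.0002, 0.2096]
tool_rot: [0.682, 0.732, -0.0, -0.0]
ft_force: [-5.3, -0.1, 5.6]
grip_width: 0.0109
grasp_force: 60.0
```

carry_out(increments=[0, 0, 0, 0, -0.05, 0, 0, 0, 0, -0.1, 0, 0, 0, 0, -0.1, 0, 0, 0, 0, -0.1, 0, 0, 0, 0, -0.1])

```text
clock: 11.58
eef_pos: [0.5363, -0.0002, 0.2096]
tool_rot: [0.5, 0.866, -0.0, -0.0]
ft_force: [-4.5, 0.0, 5.3]
grip_width: 0.0113
grasp_force: 60.3
```

carry_out(increments=[0, 0, 0, 0, -0.1, 0, 0, 0, 0, -0.1, 0, 0, 0, 0, -0.1, 0, 0, 0, 0, -0.1, 0, 0, 0, 0, -0.1])

```text
clock: 12.2
eef_pos: [0.5363, -0.0002, 0.2095]
tool_rot: [0.27, 0.963, -0.0, -0.0]
ft_force: [-5.6, -0.4, 4.8]
grip_width: 0.0113
grasp_force: 60.3
```

carry_out(increments=[0, 0, 0, 0, -0.1, 0, 0, 0, 0, -0.1, 0, 0, 0, 0, -0.1, 0, 0, 0, 0, -0.1, 0, 0, 0, 0, -0.08])

```text
clock: 12.82
eef_pos: [0.5363, -0.0001, 0.2096]
tool_rot: [0.034, 0.999, -0.0, -0.0]
ft_force: [-4.9, -0.4, 4.9]
grip_width: 0.0115
grasp_force: 60.3
```

carry_out(increments=[0, 0, 0, 0, -0.05, 0, 0, 0, 0, 0, 0, 0, 0, 0, 0, 0, 0, 0, 0, 0, 0, 0, 0, 0, 0])

```text
clock: 13.45
eef_pos: [0.5363, -0.0001, 0.2096]
tool_rot: [0.01, 1.0, -0.0, -0.0]
ft_force: [-4.7, -0.9, 5.9]
grip_width: 0.0113
grasp_force: 60.3
```

```bash
python3 - <<'E'
from h import *
plan((0.536,0,0.2096),88.8,1,0); o=bot.get_obs(); print(o["ft_torque"])
for k in("side","top"):
    c=bot.camera(k); show(["carousel","stand","bail_grip","tall_jar","handle"],c)
    P=cloud(c); X,Y,Z=np.moveaxis(P,-1,0)
    for dy in (0,):
        rect(P[(X>.35)&(X<.405)&(abs(Y)<.09)&(Z>.008)&(Z<.05)],k+" ticket")
    rect(P[(X>.41)&(X<.51)&(abs(Y)<.05)&(Z>.14)&(Z<.166)],k+" lid")
    rect(P[(X>.44)&(X<.475)&(abs(Y)<.03)&(Z>.172)&(Z<.195)],k+" sleeve")
    a=c["pixels"][140:280,200:340]; a2=c["pixels"][150:290,220:360]
    cv2.imwrite(f"pics/f_{k}.png",cv2.resize(a if k=="side" else a2,None,fx=4,fy=4))
E
```

```text
pos [ 5.363e-01 -1.000e-04  2.096e-01] yaw 88.88 j6 0.02 F [-4.7 -0.9  5.9]
[0, np.float64(0.04), np.float64(0.01), np.float64(-0.0), np.float64(0.001)]
[-0.0770618   0.81337872  0.07504541]
carousel [0.5368 0.0015 0.0349] 0.74
carousel [ 0.5377 -0.0011  0.2228] 0.46
stand [ 0.5376 -0.0018 -0.0017] 0.81
bail_grip [0.4567 0.0017 0.184 ] 0.57
bail_grip [ 4.568e-01 -1.000e-04  1.742e-01] 0.34
tall_jar [ 0.4554 -0.0036  0.1744] 0.8
handle [ 0.4012 -0.3569 -0.0024] 0.75
handle [ 0.5355 -0.0025  0.2226] 0.65
side ticket 291 [3.90e+02 3.00e-01 8.69e+01 2.98e+01 8.97e+01] [ 0.3899 -0.0021  0.0245]
side lid 280 [456.1  -3.4  61.3  64.3  47.8] [ 0.4512 -0.01    0.1516]
side sleeve 60 [454.6  -0.6  13.4  56.9   1.3] [ 0.4551 -0.0027  0.1826]
top ticket 1 [356.  -86.7   0.    0.    0. ] [ 0.356  -0.0867  0.012 ]
top lid 0 [0. 0. 0. 0. 0.] [nan nan nan]
top sleeve 0 [0. 0. 0. 0. 0.] [nan nan nan]h.py:20: RuntimeWarning: Mean of empty slice.
  (cx,cy),s,a=cv2.minAreaRect((P[:,:2]*1000).astype(np.float32)); print(what,len(P),np.round([cx,cy,*s,a],1),np.round(P.mean(0),4))
  ret = um.true_divide(
```

View pics/f_side.png

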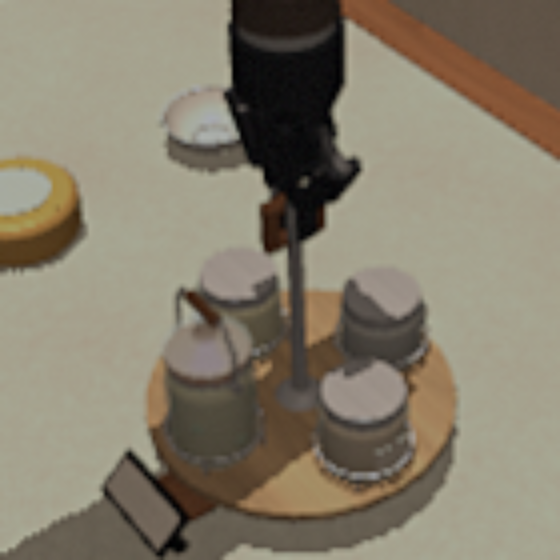

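View pics/f_top.png

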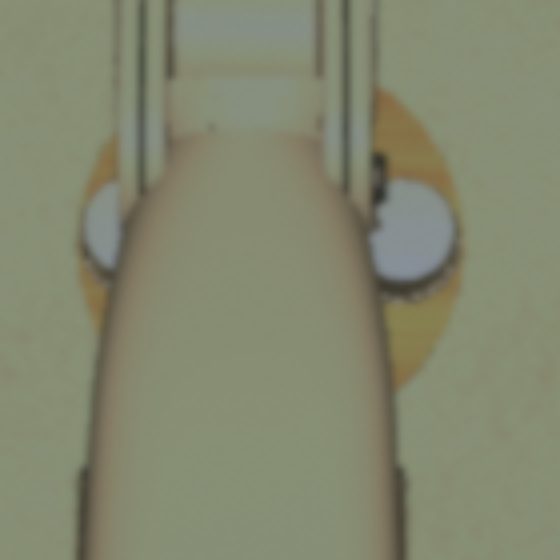

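The side view shows the tall jar at crop (212,390), directly behind the card at (145,500). Its bail rests on the crest at (205,305) and the gripper is holding the handle. In the top view the arm hides the front. In the side camera's frame, measured from the carousel axis, the jar's sleeve lies at about 1.1° and the card at about 0.8°, so they line up.

```bash
python3 -c "
from workcell import bot
print(bot.job_done())"
```

```text
the job is handed in; nothing more can be done
None
```

The job is handed in: the tall jar's bail rests on the lid crest, the jar stands at the front within about 1° of the ticket holder by my measurements, and the gripper is still holding the carousel handle; the hand-in returned no verdict.

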